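# Draw the lugged heat shield from the leaning stack and show its grooved face

## Task

Draw the furnace heat shield, the one panel with a lug on top, out of the stack leaning in the rack, without toppling the other panels or disturbing anything else on the bench. Stand it, lug up and centred, on the ledge of the inspection easel, turned round so that its grooved face, now towards the rack's back board, looks out and its plain face leans flat against the easel's board. The ledge is sprung and may be clamped at any height: feel for it, set the shield down gently without pressing hard or letting it fall, and let go.

Things in the scene. Friction and masses are not known exactly. Their poses are not given: they have to be found in the camera images.
- shield: the heat shield to take: off-white refractory panel 120 mm wide, 105 high, 10 thick, 0.22 to 0.4 kg, the only one with a lug on top; second, third or fourth of five panels leaning face to face. Origin: centre of the foot face (mid width, mid thickness). +z up the panel, y along its width, +x out of its plain face, which looks out of the rack at first; its -x face (five dark shallow grooves) looks to the rack's board
- shield_lug (a point): centre of the lug, a flat tongue 50 mm wide, 10 mm thick, that stands 46 mm above the middle of the shield's top edge. This point is 128 mm up from the shield's origin along its +z, 23 mm above the top edge
- shield_mid (a point): centre of the shield's 120 x 105 mm plate, 52 mm up from its origin along its +z
- rack: grey steel rack, fixed to the bench: level floor 12 mm high and 170 mm wide (y), an 8 mm lip at x = 74 to 78 mm. Its back board leans 15 degrees, top towards -x, and goes 98 mm up the slope, ending below the panels' tops. Origin: on the bench below the foot of the board's front face; +x points out of the board to where the panels stand
- rack_foot (a point): foot of the rack's board, on its floor. The loose panels lean here at 15 degrees, each on the one behind, all on the level floor, so each one farther back reaches about 3 mm higher measured along the slope: keep fingertips 10 mm above the shield's top edge. A panel tips back when the one behind it is drawn out
- easel: aluminium inspection easel, fixed to the bench: base 160 mm wide and 10 mm high, flat board 150 mm wide leaning 20 degrees, top towards -x. Origin: on the bench below the foot of the board's front face; +x points out of the board (the side the shield must stand on), y along its width
- easel_foot (a point): foot of the easel board's front face, 10 mm above the easel's origin. The face goes 128 mm up the slope from here, 20 degrees from vertical. The dark ledge, 140 mm wide and 22 deep, square to the board, then a lip 6 mm high: its top is 15 to 58 mm up the slope; this differs each time and is not reported: see or feel it. It is sprung: gives 1 mm per 4 N, at most 5 mm
- panel_a: plain refractory panel of the stack, 120 mm wide, 105 mm high, 10 mm thick, no lug; leave it in the rack. Origin and axes as for the shield (origin at the foot, +z up the panel)
- panel_b: plain refractory panel of the stack, 120 mm wide, 105 mm high, 10 mm thick, no lug; leave it in the rack. Origin and axes as for the shield (origin at the foot, +z up the panel)
- panel_c: plain refractory panel of the stack, 100 mm wide, 105 mm high, 10 mm thick, no lug; leave it in the rack. Origin and axes as for the shield (origin at the foot, +z up the panel)
- panel_d: plain refractory panel of the stack, 120 mm wide, 98 mm high, 10 mm thick, no lug; leave it in the rack. Origin and axes as for the shield (origin at the foot, +z up the panel)
- meter: dark handheld data logger lying flat, 105 x 190 x 38 mm (x, y, z); bystander. Origin: centre of its underside
- tape: yellow and black tape measure, 66 x 40 x 60 mm; bystander. Origin: centre of its underside
- flange: steel vacuum adapter, 72 mm across, 60 mm high; bystander. Origin: centre of its underside
- wrench: steel wrench 170 mm long lying along its x; bystander. Origin: underside, mid length
- bottle: white plastic bottle, 60 mm across, 130 mm high; bystander. Origin: centre of its underside
Not all that is in view belongs to the job. Leave any turquoise look-alike of the panel_b alone. Leave any brown look-alike of the panel_d alone.

How it is judged:
On the way:
1. the shield has been drawn out of the stack, more than 170 mm from the rack (distance between shield and rack above 0.17 m), for 0.1 s.
At the end, for the whole second after the job is handed in: the shield rests on the easel's ledge, released and still, lug up, its grooved face outwards and its plain face on the board (leaning 20 degrees, within 7), its middle within 20 mm of the easel's middle line; the other four panels still lean in the rack, their feet within 25 mm of where they stood (contact force between shield and easel above 0.8 N and angle between shield's own x axis and vertical between 1.8 and 2.04 rad and angle between the x axis of shield and the x axis of easel, either way round below 0.5 rad and angle between shield's own z axis and vertical below 0.47 rad and y of shield_mid in the frame of easel between -0.02 and 0.02 m and z of shield in the frame of easel between 0.02 and 0.085 m and linear speed of shield below 0.01 m/s and angular speed of shield below 0.05 rad/s and distance of each of panel_a, panel_b, panel_c, panel_d from where it was at the start of the episode below 0.025 m and angle between each of panel_a, panel_b, panel_c, panel_d's own z axis and vertical below 0.45 rad); the robot touches nothing.
It fails at once if another panel of the stack is toppled, lifted or dragged out of place (foot more than 35 mm away, or leaning more than 34 degrees) (distance of any of panel_a, panel_b, panel_c, panel_d from where it was at the start of the episode above 0.035 m or angle between any of panel_a, panel_b, panel_c, panel_d's own z axis and vertical above 0.6 rad).
It fails at once if the meter, tape, flange, wrench or bottle is shifted by more than 25 mm (distance of any of meter, tape, flange, wrench, bottle from where it was at the start of the episode above 0.025 m).
It fails at once if the shield is let fall (moving faster than 0.25 m/s with no finger on it) (linear speed of shield above 0.25 m/s and contact force between the fingers and shield below 0.05 N).
It fails at once if the shield strikes or is pressed on the easel with more than 30 N (contact force between shield and easel above 30 N).
It also fails if it takes over 45 s, if anything falls off the work surface, if the arm or the gripper's body presses on something with over 40 N, if the wrist force passes 120 N, or if a joint passes its speed limit or range.

## Robot

A 6-joint arm with a two-finger parallel gripper is mounted at the origin on the work surface. World frame = base frame: x ahead of the robot, y to its left, z up, the work surface at z = 0. Lengths are in m, angles in rad, forces in N, time in s.
With the tool pointing down it reaches from about 0.375 to 0.9 m from the base axis. Payload 3.1 kg.
Tool frame: the origin (TCP) lies at the centre of the arm's flange, where the gripper is bolted on; the fingertips stand 182 mm ahead of it and the grasp point (between the pads) lies 164 mm ahead of it; z points along the fingers, y is the line along which they close (so a half turn about z gives the same grasp; the last joint's range is limited). The gripper opens to 87 mm and grips with 3 to 60 N. Pads are 19 mm wide; open, the fingers measure 117 mm over their backs; the gripper's body (75 mm by 190 mm) begins 51 mm behind the grasp point.
Start: joints at [1.071, 0.527, 1.433, -0, 1.181, -0.178], TCP at [0.198, 0.593, 0.405] pointing down, gripper open.
Joint ranges: [-3.08, 3.08], [-0.75, 2.2], [0.22, 2.44], [-1.43, 4.57], [0, 2.65], [-2.85, 2.85]. Speed limits (rad/s): [2.79, 2.79, 3.14, 3.14, 3.14, 3.14].

## Interface

Orientations are given as a unit quaternion [w, x, y, z].
In Python, from plant import sensors, viewer, ctrl, nets gives the robot as it stands.
- The arm moves only by the shell command python3 -m crank 'ROWS'. ROWS is JSON, a list of rows, each a list of 3 entries, a list of its own where there are three numbers: the turn, a rotation vector about the tool's x, y, z scaled (see below), then the shift along the tool's x, y, z scaled (see below), then the opening, from 0 (shut) to 1 (fully open). A call has 1 to 10 rows; each row shifts and turns the commanded pose from where the row before left it, along the tool's axes as they then stand; what a row does not reach is not made up. The controller multiplies each number of a shift by 0.03 m and each number of a turn by 8 degrees. A row lasts 1/10 s, in which the tool goes at most 50 mm and 8.59 degrees, less where a joint would pass 70% of its speed; a pose out of reach is approached as far as the arm can. A call with a number of a shift or a turn outside -1 to 1 is refused whole. A call with a gripper value outside its range is refused whole. The fingers move at their own pace and stop on an object; the grip force is fixed at half the most. Time passes only in rows, so rows that do not move let the fingers close. It gives the time, the measured TCP pose, the force, the opening and the grip force at its end, in the units of the state.
- sensors.get_obs(): the state, without advancing time (a new reading comes with each control period).
- viewer.camera(name): name is "side" or "top"; returns a dict with "image" (480x640x3 uint8, red, green, blue), "fx", "fy", "cx", "cy" (pixels), "cam_to_world" (4x4, takes a point from camera to world coordinates). Camera axes: x right, y down, z forward; pixel columns grow to the right and rows downward; lengths in m; the calibration is good to about 2 mm. A picture is of the moment at which its call begins. There is no depth.
- ctrl.job_done(): hands the job in; it is judged then, once.
Trained networks look in the newest picture that a camera, given by its name, has taken for a name from the list of things; names that differ only in an ending like _2 or _b are one class to them, and where a whole thing is asked for, a point or a joint stands for the part that bears it (a point fixed in the world has none). Each returns a list of dicts, best first, with "conf" (0 to 1); they miss things now and then, are a little off and sometimes report something else, mostly with a low value. They report only what shows in the picture. A call takes as long as a camera call. They do not tell look-alikes from the thing itself.
- nets.trace(thing, camera): "pixels" (480x640 bool, what is visible of it) and "bbox" ([left, top, right, bottom] in pixels, round what is visible of it).
- nets.place_of(thing, camera): "xy" ([column, row] in pixels: a listed point, or the origin of a listed thing).
The state is a dict: "t": time; "joint_pos": joint angles; "qvel": joint speeds; "effort": joint torques, N m; "tool_pos": TCP position; "orientation": TCP orientation; "contact_force": force on the tool from outside, world axes, zero at the start; "wrist_torque": the same for the moment, N m; "opening": finger opening in m; "grasp_force": force on a finger pad.
Only numpy, scipy, OpenCV 4.12 (cv2) and the standard library are available. Lean on these libraries where they do the work, as an engineer would, in place of code of your own. Each camera call takes 0.05 s, during which the arm holds its last target. There are 200 camera calls.

## Working session

There is one attempt and no reset: what is moved stays moved. The work goes in short steps, Python scripts to look and compute and a shell command to move; the robot and the scene stay as the last step left them, time stands still between calls to the robot, and variables do not carry over. Pictures are saved under pics/ and viewed, at most 11 in all, crops included, and the job is handed in when it is done.

```bash
mkdir -p pics; ls
python3 - <<'E'
from plant import sensors, viewer, nets
import cv2, numpy as np
for c in ("side","top"):
    r=viewer.camera(c); cv2.imwrite(f"pics/{c}0.png",r["image"][:,:,::-1])
    print(c,r["fx"],r["cx"],r["cy"],np.round(r["cam_to_world"],4).tolist())
    for n in ("shield","shield_lug","shield_mid","rack","rack_foot","easel","easel_foot","panel_a","meter","tape","flange","wrench","bottle"):
        print(n,[(np.round(d["xy"],1).tolist(),round(d["conf"],2)) for d in nets.place_of(n,c)][:5])
print(sensors.get_obs())
E
```

```text
pics
side 451.3442511428943 313.660023139787 240.349466534128 [[0.9969, -0.0599, 0.0502, 0.477], [-0.0778, -0.7001, 0.7098, -0.7895], [-0.0074, -0.7115, -0.7026, 0.9085], [0.0, 0.0, 0.0, 1.0]]
shield [([302.9, 210.7], 0.56)]
shield_lug [([290.4, 177.7], 0.71)]
shield_mid [([303.5, 210.0], 0.73), ([339.3, 266.7], 0.37), ([308.4, 207.8], 0.29)]
rack [([296.4, 213.2], 0.78)]
rack_foot [([299.1, 213.8], 0.56)]
easel [([327.6, 373.7], 0.69), ([339.1, 269.3], 0.25)]
easel_foot []
panel_a [([364.3, 204.5], 0.81), ([308.9, 209.7], 0.73), ([217.1, 188.3], 0.73), ([242.4, 217.4], 0.69), ([298.3, 209.2], 0.66)]
meter [([404.5, 272.3], 0.68), ([299.6, 210.6], 0.68), ([332.3, 369.4], 0.45)]
tape [([340.5, 268.5], 0.76)]
flange [([258.6, 275.9], 0.66)]
wrench [([372.4, 418.6], 0.61)]
bottle [([315.4, 178.0], 0.95)]
top 436.2810617775133 309.92446864177526 237.07260297012635 [[-0.0197, -0.9879, 0.1535, 0.3779], [-0.9998, 0.0188, -0.0069, 0.0192], [0.004, -0.1536, -0.9881, 1.1138], [0.0, 0.0, 0.0, 1.0]]
shield [([216.2, 252.1], 0.71)]
shield_lug [([209.7, 256.5], 0.65)]
shield_mid []
rack [([217.6, 
[... 449 characters left out ...]
array([ 1.07050195e+00,  5.27522021e-01,  1.43268739e+00,  4.61037859e-06,
        1.18138757e+00, -1.78491525e-01]), 'qvel': array([-1.60343436e-03, -1.34399772e-03,  2.02618856e-03, -2.37195485e-04,
       -8.63925333e-04, -5.72282627e-05]), 'effort': array([-8.53339516e-04, -4.40006340e+01, -1.76976514e+01,  6.32825936e-02,
        5.05724538e-02, -2.87451326e-05]), 'tool_pos': array([0.1976339 , 0.59291696, 0.40473888]), 'orientation': array([-2.73002168e-06,  1.60208915e-01,  9.87083129e-01, -1.32672566e-06]), 'contact_force': array([ 0.31489634, -0.96022893,  0.34657487]), 'wrist_torque': array([-0.05141632,  0.02435974, -0.00553178]), 'grasp_force': 0.0, 'opening': 0.0868979420501309}
```

Run:
```python
import cv2
a=cv2.imread("pics/top0.png");b=cv2.imread("pics/side0.png")
cv2.imwrite("pics/t1.png",cv2.resize(a[130:380,120:500],(800,526),interpolation=2))
cv2.imwrite("pics/s1.png",cv2.resize(b[130:440,170:470],(580,600),interpolation=2))
```

```text
(no output)
```

View pics/t1.png

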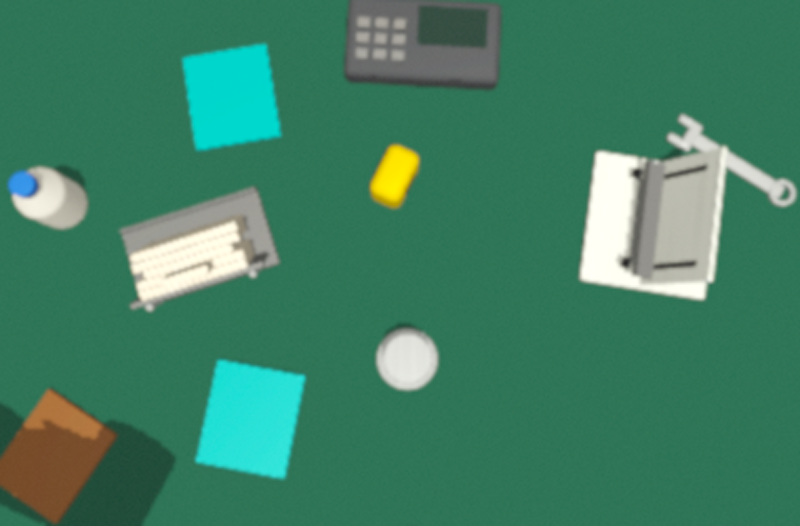

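View pics/s1.png

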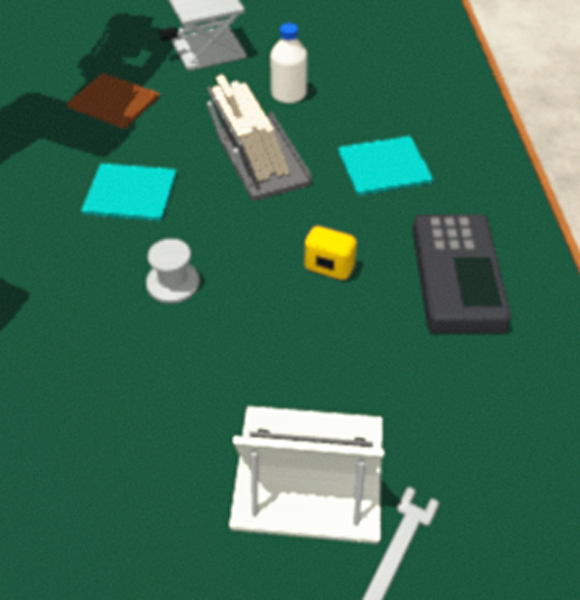

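The top view shows the rack at about t1 (200,245): its lip is towards +x, and five panels stand in it with the lug near (188,268). The easel's front faces +y, with the dark ledge at about (648,220). The side view agrees with this. Next I'll zoom in on the stack and the easel and triangulate.

```bash
cat > h.py <<'E'
import numpy as np
from scipy.spatial.transform import Rotation as R
C={"side":(451.344,313.66,240.35,[[0.9969,-0.0599,0.0502,0.477],[-0.0778,-0.7001,0.7098,-0.7895],[-0.0074,-0.7115,-0.7026,0.9085]]),
"top":(436.281,309.924,237.073,[[-0.0197,-0.9879,0.1535,0.3779],[-0.9998,0.0188,-0.0069,0.0192],[0.004,-0.1536,-0.9881,1.1138]])}
def ray(c,p):
    f,cx,cy,M=C[c];M=np.array(M);d=M[:,:3]@[(p[0]-cx)/f,(p[1]-cy)/f,1];return M[:,3],d/np.linalg.norm(d)
def atz(c,p,z): o,d=ray(c,p);return o+d*(z-o[2])/d[2]
def tri(a,b):
    (o1,d1),(o2,d2)=ray("top",a),ray("side",b)
    s=np.linalg.lstsq(np.c_[d1,-d2],o2-o1,rcond=None)[0];p,q=o1+s[0]*d1,o2+s[1]*d2
    return (p+q)/2,np.linalg.norm(p-q)
def proj(c,X):
    f,cx,cy,M=C[c];M=np.array(M);v=M[:,:3].T@(np.asarray(X)-M[:,3]);return np.array([f*v[0]/v[2]+cx,f*v[1]/v[2]+cy])
def delta(obs,pos,rot):
    """remaining shift (in 30mm units) and turn (in 8deg units) in tool axes"""
    q=obs["orientation"];T=R.from_quat([*q[1:],q[0]])
    return T.inv().apply(np.array(pos)-obs["tool_pos"])/.03, np.degrees((T.inv()*rot).as_rotvec())/8
E
python3 - <<'E'
from h import *
import cv2
print("lug",tri((209.7,256.5),(290.4,177.7)))
print("rackfoot",tri((219.4,258.5),(299.1,213.8)), atz("top",(219.4,258.5),.012))
print("rack",atz("top",(217.6,260.8),0),atz("side",(296.4,213.2),0))
print("easelfoot",atz("top",(427.7,237),.01),"easel",atz("top",(425.1,239.3),0),atz("side",(327.6,373.7),0))
a=cv2.imread("pics/top0.png");b=cv2.imread("pics/side0.png")
k=lambda i,x,y:cv2.resize(i[y:y+75,x:x+100],(800,600),interpolation=cv2.INTER_CUBIC)
cv2.imwrite("pics/zt.png",k(a,170,210));cv2.imwrite("pics/zs.png",k(b,260,160));cv2.imwrite("pics/ze.png",k(a,385,200))
E
```

```text
lug (array([0.48740432, 0.23649594, 0.14533527]), np.float64(0.0027829590430196883))
rackfoot (array([0.50315002, 0.24447186, 0.00144351]), np.float64(0.006976478400804012)) [0.49849746 0.24196734 0.012     ]
rack [0.49398427 0.24892449 0.        ] [4.98600110e-01 2.50375758e-01 1.11022302e-16]
easelfoot [ 0.54380329 -0.29036184  0.01      ] easel [ 0.53942522 -0.28607291  0.        ] [ 0.53997743 -0.29143805  0.        ]
```

View pics/zt.png

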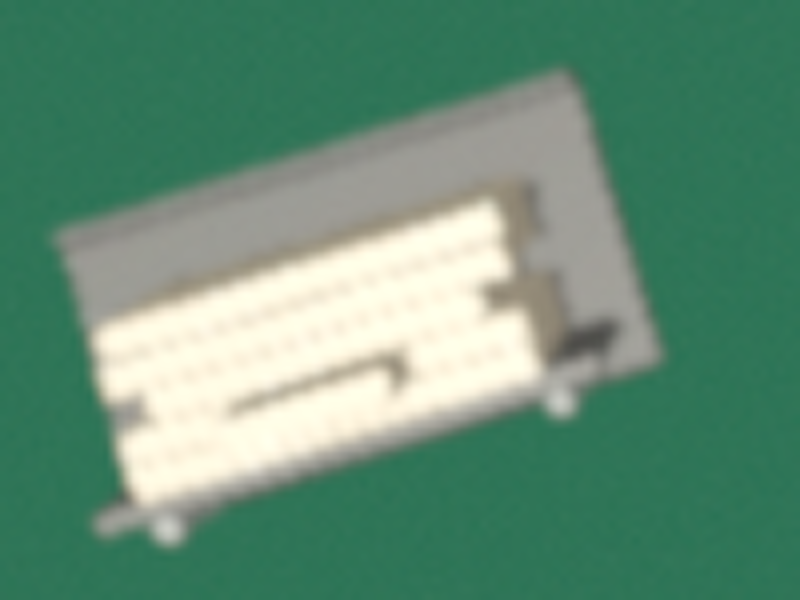

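View pics/zs.png

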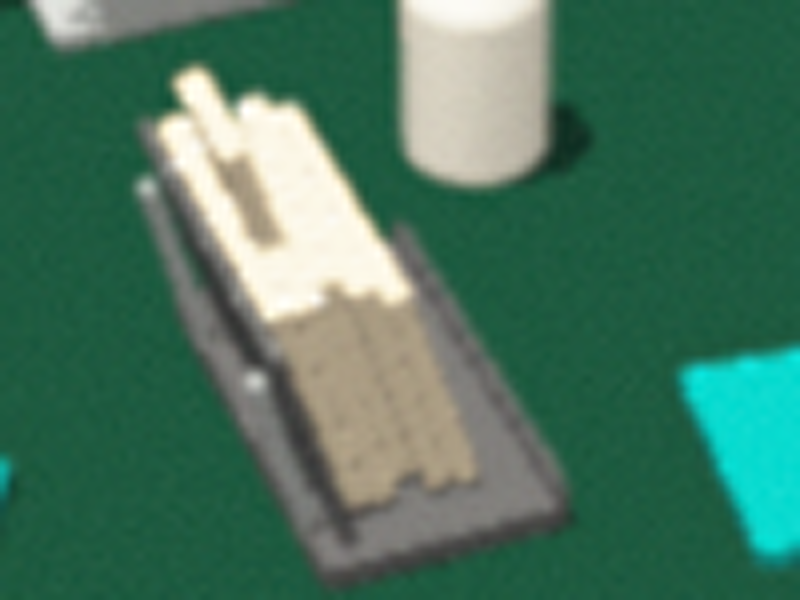

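View pics/ze.png

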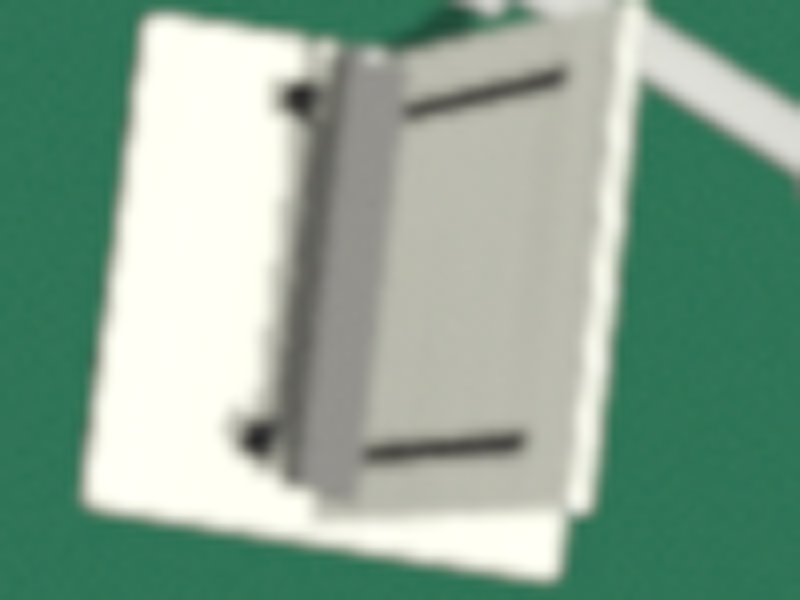

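```bash
cat > fit.py <<'E'
from h import *
from scipy.optimize import least_squares
import cv2
T=lambda x,y,ox,oy,k=8:np.array([ox+x/k,oy+y/k])
def W(p,X): c,s=np.cos(p[2]),np.sin(p[2]);return np.array([p[0]+c*X[0]-s*X[1],p[1]+s*X[0]+c*X[1],X[2]])
zt=lambda x,y:("top",T(x,y,170,210)); zs=lambda x,y:("side",T(x,y,260,160)); ze=lambda x,y:("top",T(x,y,385,200)); s1=lambda x,y:("side",T(x,y,170,130,1.934))
ro=[(zt(57,232),(.078,.085,.02)),(zt(570,70),(.078,-.085,.02)),(zs(572,492),(.078,-.085,.02)),(zs(400,222),(.078,.085,.02))]
f=least_squares(lambda p:np.r_[tuple(proj(o[0],W(p,X))-o[1] for o,X in ro)],[.5,.24,.29]);rk=f.x
print("rack",rk,np.round(f.fun,1))
sn,cs=np.sin(np.radians(20)),np.cos(np.radians(20))
B=lambda s,y,n=0:(-s*sn+n*cs,y,.01+s*cs+n*sn)
def res(p):
    s=p[3];a,b=p[4:6]
    eo=[(ze(612,8),B(.128,-.075)),(ze(567,510),B(.128,.075)) ,(ze(405,58),B(s,-.07)),(ze(358,495),B(s,.07)),
    (ze(145,12),(a,-.08,.01)),(ze(82,505),(a,.08,.01)),(ze(560,578),(b,.08,.01)),
    (s1(248,408),(a,.08,.01)),(s1(382,417),(a,-.08,.01)),(s1(232,528),(b,.08,.01)),(s1(380,540),(b,-.08,.01))]
    # y axis sign: easel +x ~ world +y  => +y ~ world -x
    return np.r_[tuple(proj(o[0],W(p,X))-o[1] for o,X in eo)]
f=least_squares(res,[.54,-.29,1.44,.03,.06,-.07],loss="soft_l1");print("easel",f.x,np.round(f.fun,1));np.save("easel.npy",f.x)
a=cv2.imread("pics/top0.png")[210:285,170:270];b=cv2.imread("pics/side0.png")[160:235,260:360]
im=[cv2.resize(i,(400,300),interpolation=2) for i in (a,b)]
t=np.radians(15);th=.01
def P(i,x,y,z):  # panel i (1=back), coords in its frame
    ox=th*(i-.5)/np.cos(t); oz=.012+.5*th*np.sin(t); ox=(th*(i-.5))*np.cos(t)+ (th*(i-.5))*np.sin(t)*np.tan(t) - 0
    return W(rk,(ox+x*np.cos(t)-z*np.sin(t),y,oz+x*np.sin(t)+z*np.cos(t)))
for i,col in ((2,(0,0,255)),(3,(255,0,0)),(4,(0,160,0))):
    print(i,"lug",P(i,0,0,.128),proj("top",P(i,0,0,.128)),proj("side",P(i,0,0,.128)))
    for c,k,o in (("top",0,(170,210)),("side",1,(260,160))):
        for z in (.151,):
            q=np.array([(proj(c,P(i,x,y,z))-o)*4 for x,y in ((-.005,-.025),(.005,-.025),(.005,.025),(-.005,.025))])
            cv2.polylines(im[k],[q.round().astype(int)],True,col,1)
        for y in(-.085,.085):pass
cv2.imwrite("pics/ov.png",cv2.resize(np.hstack(im),(800,300)))
np.save("rack.npy",rk)
E
python3 fit.py
```

```text
rack [0.4990056  0.24317858 0.29845769] [ 0.2  0.3  0.4 -0.  -0.1 -0.7  0.3 -0.3]
easel [ 0.54668585 -0.28555212  1.39923523  0.02988732  0.06691737 -0.08502474] [ 0.4 -2.  -0.4 -0.9  0.2  0.5 -0.   0.5  0.4  0.5  0.8 -0.4  0.6 -0.4
 -0.3 -1.1 -0.3 -0.4 -0.7 -0.5  0.1 -0. ]
2 lug [0.48218396 0.23800345 0.1369326 ] [209.85490698 259.8449776 ] [289.14855787 179.76710777]
3 lug [0.49207904 0.24104765 0.1369326 ] [208.56774689 255.48931894] [292.60954373 178.92868244]
4 lug [0.50197412 0.24409184 0.1369326 ] [207.2845106  251.14693809] [296.05612462 178.09374672]
```

View pics/ov.png

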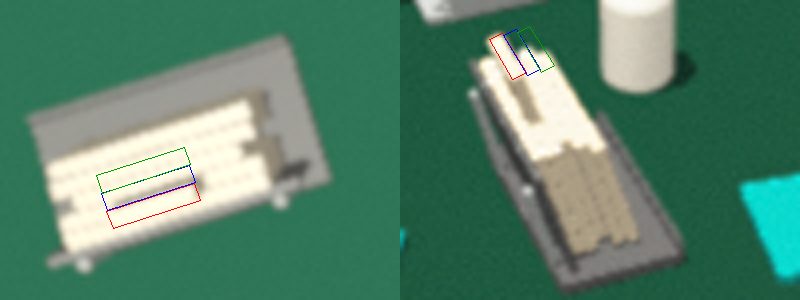

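The overlay settles it: the shield is the second panel from the board, because the red outline matches the lug in both views. The lug is at about (0.482, 0.238, 0.137). The ledge is about 30 mm up the slope. Now I'll plan the approach.

```bash
cat > go.py <<'E'
# usage: go.py where up [n]   -> remaining tool-axes shift/turn units
import sys
from h import *
from plant import sensors
t=np.radians
def frame(yaw,lean):  # shield axes -> tool rot; lean: top towards -x by lean
    xs=R.from_euler("zy",[yaw,-lean]).as_matrix()
    return xs[:,0],xs[:,1],xs[:,2]
def pose(where,s):
    if where=="rack":
        o=np.array([.4990,.2432,.0133])+np.array([np.cos(.2985),np.sin(.2985),0])*.0155
        x,y,z=frame(.2985,t(15))
    else:
        yw=1.399;o=np.array([.545,-.287,.01]); ex=np.array([np.cos(yw),np.sin(yw),0])
        n=ex*np.cos(t(20))+np.array([0,0,np.sin(t(20))]); x,y,z=frame(yw+np.pi,-t(20)); o=o+n*(.005+float(where))
    return o+z*s, R.from_matrix(np.c_[y,x,-z])
if __name__=="__main__":
    w,s=sys.argv[1],float(sys.argv[2]); p,r=pose(w,s); ob=sensors.get_obs()
    d,q=delta(ob,p,r); print("t",ob["t"],"target",p.round(3),"shift",d.round(2),"turn",q.round(2),"n",max(abs(d).max(),np.linalg.norm(q)).round(1),"F",ob["contact_force"].round(1))
E
python3 go.py rack .38
```

```text
t 1.4 target [0.415 0.248 0.38 ] shift [-10.53  -8.62   0.81] turn [-1.39 -1.36  6.77] n 10.5 F [ 0.3 -1.   0.3]
```

```bash
python3 -m crank '[[[0,0,0],[-0.9,-0.75,0],1],[[0,0,0],[-0.9,-0.75,0],0.8],[[0,0,0],[-0.9,-0.75,0],0.6],[[0,0,0],[-0.9,-0.75,0],0.5],[[0,0,0],[-0.9,-0.75,0],0.5],[[0,0,0],[-0.9,-0.75,0],0.5],[[0,0,0],[-0.9,-0.75,0],0.5],[[0,0,0],[-0.9,-0.75,0],0.5],[[0,0,0],[-0.9,-0.75,0],0.5],[[0,0,0],[-0.9,-0.75,0],0.5]]' && python3 go.py rack .38
```

```text
t: 2.4
tool_pos: [0.3832, 0.2928, 0.405]
orientation: [0.0, 0.16, 0.987, 0.0]
contact_force: [0.5, 1.2, 0.1]
opening: 0.0438
grasp_force: 0.0
t 2.4 target [0.415 0.248 0.38 ] shift [-1.49 -1.09  0.82] turn [-1.39 -1.36  6.77] n 7.0 F [0.5 1.2 0.1]
```

```bash
python3 -m crank '[[[-0.2,-0.2,0.95],[0,0,0],0.5],[[-0.2,-0.2,0.95],[0,0,0],0.5],[[-0.2,-0.2,0.95],[0,0,0],0.5],[[-0.2,-0.2,0.95],[0,0,0],0.5],[[-0.2,-0.2,0.95],[0,0,0],0.5],[[-0.2,-0.2,0.95],[0,0,0],0.5],[[-0.2,-0.2,0.95],[0,0,0],0.5]]' && python3 go.py rack .38
```

```text
t: 3.1
tool_pos: [0.3826, 0.294, 0.4049]
orientation: [0.108, 0.585, 0.8, 0.078]
contact_force: [1.6, -0.9, -0.6]
opening: 0.0439
grasp_force: 0.0
t 3.1 target [0.415 0.248 0.38 ] shift [-1.72  0.33  1.08] turn [0.04 0.02 0.08] n 1.7 F [ 1.6 -0.9 -0.6]
```

```bash
python3 -m crank '[[[0,0,0.08],[-0.86,0.17,0.5],0.5],[[0,0,0],[-0.86,0.16,0.58],0.5],[[0,0,0],[0,0,0.6],0.5],[[0,0,0],[0,0,0.6],0.5],[[0,0,0],[0,0,0],0.5]]' && python3 go.py rack .30
python3 - <<'E'
from plant import viewer
import cv2,numpy as np
a=[viewer.camera(c)["image"][:,:,::-1] for c in("top","side")]
k=lambda i,x,y:cv2.resize(i[y:y+100,x:x+66],(396,600),interpolation=2)
cv2.imwrite("pics/g.png",np.hstack([k(a[0],180,200),k(a[1],258,100)]))
E
```

```text
t: 3.6
tool_pos: [0.4249, 0.2473, 0.3438]
orientation: [0.106, 0.587, 0.799, 0.077]
contact_force: [-0.9, -0.8, 0.6]
opening: 0.0436
grasp_force: 0.0
t 3.6 target [0.436 0.248 0.303] shift [0.01 0.01 1.41] turn [0.   0.02 0.03] n 1.4 F [-0.9 -0.8  0.6]
```

View pics/g.png

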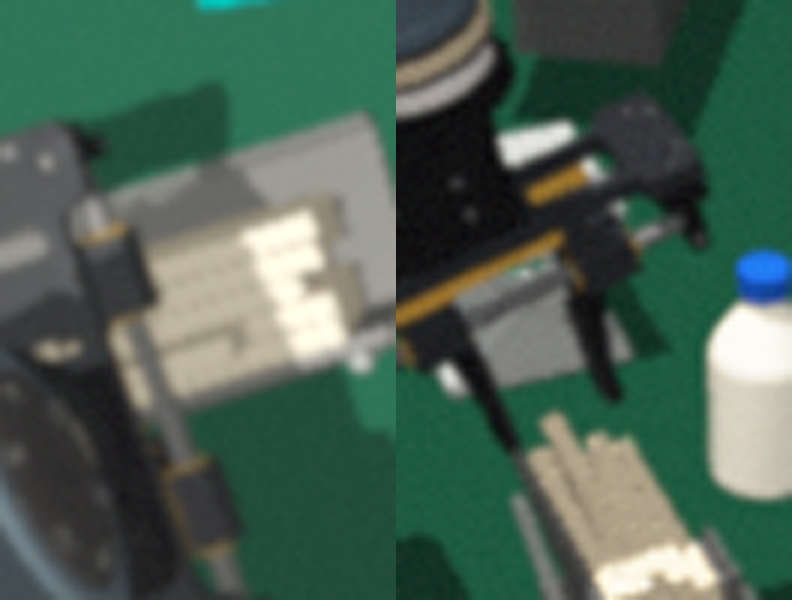

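The fingers straddle the lug line. The side-view tips are at (515,455) and (610,395), so their midpoint runs down onto the lug. I'll descend and close.

```bash
python3 -m crank '[[[0,0,0],[0,0,0.4],0.5],[[0,0,0],[0,0,0.4],0.5],[[0,0,0],[0,0,0.4],0.4],[[0,0,0],[0,0,0.2],0.4],[[0,0,0],[0,0,0],0.4]]' && python3 go.py rack .30 && python3 -m crank '[[[0,0,0],[0,0,0],0.3],[[0,0,0],[0,0,0],0.25],[[0,0,0],[0,0,0],0.2],[[0,0,0],[0,0,0],0.15],[[0,0,0],[0,0,0],0.1],[[0,0,0],[0,0,0],0],[[0,0,0],[0,0,0],0]]'
```

```text
t: 4.2
tool_pos: [0.4359, 0.2477, 0.3036]
orientation: [0.107, 0.587, 0.799, 0.077]
contact_force: [-0.9, -0.1, 0.5]
opening: 0.0356
grasp_force: 0.0
t 4.2 target [0.436 0.248 0.303] shift [-0.    0.    0.02] turn [0.01 0.02 0.04] n 0.0 F [-0.9 -0.1  0.5]
t: 4.9
tool_pos: [0.4357, 0.2477, 0.305]
orientation: [0.107, 0.587, 0.799, 0.078]
contact_force: [-1.6, -0.9, 1.7]
opening: 0.0096
grasp_force: 30.0
```

```bash
python3 -m crank '[[[0,0,0],[0,0,-0.1],0],[[0,0,0],[0,0,-0.2],0],[[0,0,0],[0,0,-0.2],0],[[0,0,0],[0,0,-0.2],0],[[0,0,0],[0,0,-0.2],0],[[0,0,0],[0,0,-0.2],0]]'; python3 -m crank '[[[0,0,0],[0,0,-0.25],0],[[0,0,0],[0,0,-0.25],0],[[0,0,0],[0,0,-0.25],0],[[0,0,0],[0,0,-0.25],0],[[0,0,0],[0,0,-0.25],0],[[0,0,0],[0,0,-0.25],0],[[0,0,0],[0,0,-0.25],0]]' && python3 go.py rack .42
```

```text
t: 5.5
tool_pos: [0.4268, 0.2478, 0.3372]
orientation: [0.107, 0.587, 0.799, 0.078]
contact_force: [0.1, 0.0, -4.4]
opening: 0.01
grasp_force: 30.0
t: 6.2
tool_pos: [0.4132, 0.2479, 0.388]
orientation: [0.107, 0.587, 0.799, 0.078]
contact_force: [-0.4, -0.4, -3.8]
opening: 0.0096
grasp_force: 30.0
t 6.2 target [0.405 0.248 0.419] shift [-0.01  0.01 -1.07] turn [0.03 0.02 0.04] n 1.1 F [-0.4 -0.4 -3.8]
```

```bash
python3 -m crank '[[[0,0,0],[0,0,-0.15],0],[[0,0,0],[0,0,-0.15],0],[[0,0,0],[0,0,-0.15],0],[[0,0,0],[0,0,-0.15],0],[[0,0,0],[0,0,-0.2],0],[[0,0,0],[0,0,-0.3],0],[[0,0,0],[0,0,-0.4],0],[[0,0,0],[0,0,-0.4],0],[[0,0,0],[0,0,-0.4],0],[[0,0,0],[0,0,-0.4],0]]' && python3 go.py 0.05 .40
python3 - <<'E'
from plant import viewer
import cv2,numpy as np
a=[viewer.camera(c)["image"][:,:,::-1] for c in("top","side")]
k=lambda i,x,y:cv2.resize(i[y:y+120,x:x+80],(400,600),interpolation=2)
cv2.imwrite("pics/l.png",np.hstack([k(a[0],170,190),k(a[1],250,110)]))
E
```

```text
t: 7.2
tool_pos: [0.3918, 0.248, 0.4666]
orientation: [0.108, 0.587, 0.799, 0.079]
contact_force: [-0.5, 0.7, -3.2]
opening: 0.0097
grasp_force: 30.0
t 7.2 target [ 0.691 -0.236  0.405] shift [-18.11   3.82   4.63] turn [ 3.96 -3.47 14.11] n 18.1 F [-0.5  0.7 -3.2]
```

View pics/l.png

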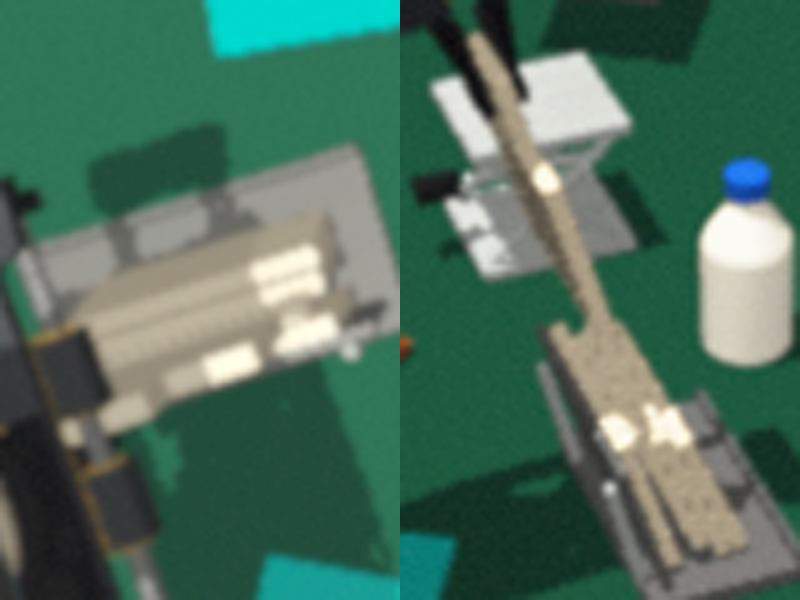

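The other panels still lean in the rack and the shield is clear of them. My helper used extrinsic Euler angles, so the grip is twisted about 4° in the lug's plane. I'll fix the frames and carry the true shield-in-tool offset.

```bash
sed -i 's/"zy"/"ZY"/' go.py
python3 - <<'E'
import re
s=open("go.py").read().split('if __name__')[0]
s+='''
def tool_from(where,s):
    """TCP pose that puts shield origin s up the slope of easel, 'where' clear of the board"""
    rel=np.load("rel.npy"); p,r=pose(where,s); S=np.eye(4);S[:3,:3]=r.as_matrix();S[:3,3]=p
    T=S@np.linalg.inv(rel); return T[:3,3],R.from_matrix(T[:3,:3])
if __name__=="__main__":
    w,s=sys.argv[1],float(sys.argv[2]); p,r=tool_from(w,s); ob=sensors.get_obs()
    d,q=delta(ob,p,r); print("t",ob["t"],"target",p.round(3),"shift",d.round(2),"turn",q.round(2),"F",ob["contact_force"].round(1))
    T=R.from_quat(np.roll(ob["orientation"],-1));print("shield now",(ob["tool_pos"]+T.apply(np.load("rel.npy")[:3,3])).round(4), "world shift in units",((p-ob["tool_pos"])/.03).round(2),"world x,y,z in tool axes",T.inv().as_matrix().round(2).tolist())
'''
open("go.py","w").write(s)
from go import *
p,r=pose("rack",0)   # 'r' = shield pose in tool-like axes
G=R.from_quat([.587,.799,.078,.107]);g=np.array([.4357,.2477,.305])
rel=(G.inv()*r).as_rotvec();print("rel deg",np.degrees(rel))
M=np.eye(4);M[:3,3]=G.inv().apply(p-g);print("origin in tool mm",M[:3,3]*1e3)
M[1,3]=0 # gripped centre: lug mid-plane between pads
a=rel[1];M[:3,:3]=R.from_rotvec([0,a,0]).as_matrix();np.save("rel.npy",M);print("a",np.degrees(a))
E
python3 go.py .06 .10
```

```text
rel deg [-0.47887403  4.47627966  0.87943513]
origin in tool mm [  0.68694711  -1.01384932 301.97562754]
a 4.4762796600468775
t 7.3 target [ 0.555 -0.366  0.409] shift [-20.94  -1.65   3.31] turn [ 3.87  0.69 14.61] F [ 0.5  0.3 -2.4]
shield now [0.4728 0.2491 0.1766] world shift in units [  5.41 -20.47  -1.95] world x,y,z in tool axes [[-0.29, 0.95, -0.08], [0.92, 0.3, 0.26], [0.27, 0.0, -0.96]]
```

```bash
python3 -m crank '[[[0,0,0],[-0.4,0,0],0],[[0,0,0],[-0.8,0,0],0],[[0,0,0],[-0.95,0,0],0],[[0,0,0],[-0.95,0,0],0],[[0,0,0],[-0.95,0,0],0],[[0,0,0],[-0.95,0,0],0],[[0,0,0],[-0.95,0,0],0],[[0,0,0],[-0.95,0,0],0],[[0,0,0],[-0.8,0,0],0],[[0,0,0],[-0.4,0,0],0]]' && python3 go.py .06 .10
```

```text
t: 8.3
tool_pos: [0.4628, 0.0143, 0.4849]
orientation: [0.108, 0.588, 0.798, 0.078]
contact_force: [0.6, 0.9, -2.6]
opening: 0.0097
grasp_force: 30.0
t 8.3 target [ 0.555 -0.366  0.409] shift [-12.77  -1.59   3.27] turn [ 3.86  0.73 14.59] F [ 0.6  0.9 -2.6]
shield now [0.5423 0.0143 0.1936] world shift in units [  3.06 -12.67  -2.52] world x,y,z in tool axes [[-0.29, 0.95, -0.08], [0.92, 0.3, 0.25], [0.26, -0.0, -0.96]]
```

```bash
python3 -m crank '[[[0.13,0.02,0.5],[0,0,0],0],[[0.25,0.05,0.96],[0,0,0],0],[[0.25,0.05,0.96],[0,0,0],0],[[0.25,0.05,0.96],[0,0,0],0],[[0.25,0.05,0.96],[0,0,0],0],[[0.25,0.05,0.96],[0,0,0],0],[[0.25,0.05,0.96],[0,0,0],0],[[0.25,0.05,0.96],[0,0,0],0],[[0.25,0.05,0.96],[0,0,0],0],[[0.13,0.02,0.5],[0,0,0],0]]' && python3 go.py .06 .10
```

```text
t: 9.3
tool_pos: [0.4622, 0.0165, 0.4846]
orientation: [-0.067, 0.942, 0.327, 0.023]
contact_force: [-0.1, -0.2, -3.1]
opening: 0.0101
grasp_force: 30.0
t 9.3 target [ 0.555 -0.366  0.409] shift [-5.62 12.09  0.67] turn [1.56 0.27 5.9 ] F [-0.1 -0.2 -3.1]
shield now [0.4625 0.0599 0.1858] world shift in units [  3.08 -12.75  -2.52] world x,y,z in tool axes [[0.78, 0.61, 0.09], [0.62, -0.78, -0.11], [-0.0, 0.14, -0.99]]
```

```bash
python3 -m crank '[[[0.25,0.04,0.95],[0,0,0],0],[[0.25,0.04,0.95],[0,0,0],0],[[0.26,0.05,0.95],[0,0,0],0],[[0.26,0.05,0.95],[0,0,0],0],[[0.26,0.05,0.95],[0,0,0],0],[[0.28,0.04,0.95],[0,0,0],0],[[0,0,0.2],[0,0,0],0],[[0,0,0],[0,0,0],0]]' && python3 go.py .06 .10
```

```text
t: 10.1
tool_pos: [0.4621, 0.0162, 0.4848]
orientation: [-0.175, 0.981, -0.075, -0.024]
contact_force: [-0.2, -0.3, -2.9]
opening: 0.0095
grasp_force: 30.0
t 10.1 target [ 0.555 -0.366  0.409] shift [ 4.98 12.2  -2.12] turn [0.02 0.01 0.04] F [-0.2 -0.3 -2.9]
shield now [0.4567 0.121  0.2016] world shift in units [  3.08 -12.74  -2.52] world x,y,z in tool axes [[0.99, -0.14, -0.07], [-0.15, -0.93, -0.34], [-0.02, 0.35, -0.94]]
```

```bash
python3 -m crank '[[[0,0,0],[0.2,0.4,-0.1],0],[[0,0,0],[0.4,0.9,-0.2],0],[[0,0,0],[0.4,1,-0.2],0],[[0,0,0],[0.4,1,-0.2],0],[[0,0,0],[0.4,1,-0.2],0],[[0,0,0],[0.4,1,-0.2],0],[[0,0,0],[0.4,1,-0.2],0],[[0,0,0],[0.4,1,-0.2],0],[[0,0,0],[0.4,1,-0.2],0],[[0,0,0],[0.4,1,-0.2],0]]' && python3 -m crank '[[[0,0,0],[0.4,1,-0.1],0],[[0,0,0],[0.4,1,-0.1],0],[[0,0,0],[0.4,0.6,0],0],[[0,0,0],[0,0.2,0],0],[[0,0,0],[0,0,0],0]]' && python3 go.py .06 .10
python3 - <<'E'
from plant import viewer,nets
import cv2,numpy as np
a=[viewer.camera(c)["image"][:,:,::-1] for c in("top","side")]
k=lambda i,x,y:cv2.resize(i[y:y+150,x:x+100],(400,600),interpolation=2)
cv2.imwrite("pics/e.png",np.hstack([k(a[0],360,170),k(a[1],275,255)]))
for c in("top","side"):
  for n in("shield","shield_mid","easel_foot"):print(c,n,[(d["xy"],d["conf"]) for d in nets.place_of(n,c)][:2])
E
```

```text
t: 11.1
tool_pos: [0.5324, -0.2807, 0.4339]
orientation: [-0.175, 0.981, -0.075, -0.023]
contact_force: [0.8, -0.6, -2.6]
opening: 0.0098
grasp_force: 30.0
t: 11.6
tool_pos: [0.5541, -0.3644, 0.4077]
orientation: [-0.176, 0.981, -0.076, -0.024]
contact_force: [-0.7, -0.2, -2.2]
opening: 0.0098
grasp_force: 30.0
t 11.6 target [ 0.555 -0.366  0.409] shift [ 0.02  0.03 -0.06] turn [-0.    0.02  0.02] F [-0.7 -0.2 -2.2]
shield now [ 0.5484 -0.2589  0.1248] world shift in units [ 0.01 -0.05  0.05] world x,y,z in tool axes [[0.99, -0.14, -0.07], [-0.16, -0.93, -0.34], [-0.02, 0.35, -0.94]]
top shield []
top shield_mid [([212.1, 240.9], 0.67), ([213.5, 246.9], 0.25)]
top easel_foot [([211.9, 250.9], 0.5)]
side shield [([334.1, 326.8], 0.96), ([313.6, 206.1], 0.64)]
side shield_mid [([298.1, 213.3], 0.73), ([334.1, 323.1], 0.71)]
side easel_foot [([332.4, 370.0], 0.85), ([258.6, 275.0], 0.66)]
```

View pics/e.png

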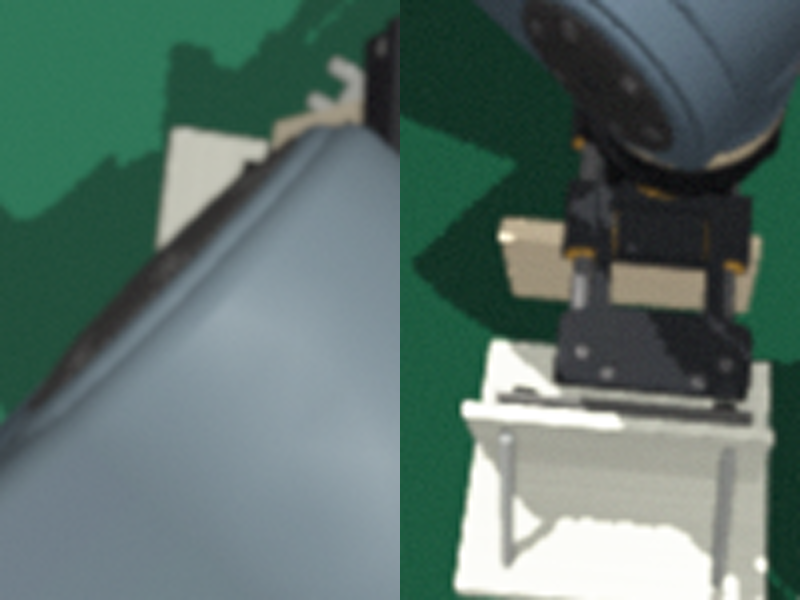

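```bash
cat > chk.py <<'E'
from go import *
ob=sensors.get_obs();T=R.from_quat(np.roll(ob["orientation"],-1));M=np.load("rel.npy")
S=lambda X:ob["tool_pos"]+T.apply(M[:3,:3]@np.array(X)+M[:3,3])   # rel axes: x=ys,y=xs,z=-zs
f=lambda n,X:print(n,((proj("side",X)-[275,255])*4+[400,0]).round(0))
f("shield TL",S([.06,.005,-.105]));f("shield TR",S([-.06,.005,-.105]));f("TL",S([-.06,.005,0]));
yw=1.399
def E(s,y): return np.array([.545,-.287,.01])+np.array([np.cos(yw),np.sin(yw),0])*(-s*np.sin(t(20)))+np.array([-np.sin(yw),np.cos(yw),0])*y+[0,0,s*np.cos(t(20))]
f("board top L",E(.128,.075));f("board top R",E(.128,-.075))
E
python3 chk.py
```

```text
shield TL [755. 251.]
shield TR [495. 233.]
TL [509. 291.]
board top L [464. 400.]
board top R [772. 425.]
```

```bash
python3 -m crank '[[[0,0,0],[-0.1,0.4,0.1],0],[[0,0,0],[0,0.5,0.25],0],[[0,0,0],[0,0.4,0.25],0],[[0,0,0],[0,0.2,0],0],[[0,0,0],[0,0,0],0]]' && python3 go.py 0 .08
```

```text
t: 12.5
tool_pos: [0.5437, -0.3996, 0.3753]
orientation: [-0.177, 0.981, -0.077, -0.024]
contact_force: [1.2, -0.1, -2.1]
opening: 0.0097
grasp_force: 30.0
t 12.5 target [ 0.546 -0.415  0.37 ] shift [ 0.16  0.52 -0.01] turn [-0.01  0.02  0.01] F [ 1.2 -0.1 -2.1]
shield now [ 0.5381 -0.2939  0.0925] world shift in units [ 0.08 -0.5  -0.18] world x,y,z in tool axes [[0.99, -0.14, -0.07], [-0.16, -0.93, -0.34], [-0.02, 0.35, -0.94]]
```

```bash
python3 -m crank '[[[0,0,0],[0,0.1,0],0],[[0,0,0],[0,0.1,0],0],[[0,0,0],[0,0.05,0],0],[[0,0,0],[0,0,0],0]]'|grep -E "pos|force"; for i in 1; do python3 -m crank '[[[0,0,0],[0,0.06,0],0],[[0,0,0],[0,0.06,0],0],[[0,0,0],[0,0,0],0]]'|grep -E "pos|force"; done
```

```text
tool_pos: [0.5431, -0.4052, 0.3745]
contact_force: [0.8, 0.7, -2.0]
grasp_force: 30.0
tool_pos: [0.5425, -0.4087, 0.373]
contact_force: [-0.0, 0.1, -2.1]
grasp_force: 30.0
```

```bash
python3 -m crank '[[[0,0,0],[0,0.06,0],0],[[0,0,0],[0,0.04,0],0],[[0,0,0],[0,0,0],0]]'|grep -E "pos|force"
```

```text
tool_pos: [0.542, -0.4115, 0.3719]
contact_force: [-0.5, -1.2, -2.0]
grasp_force: 30.0
```

```bash
python3 -m crank '[[[0,0,0],[0,0.06,0],0],[[0,0,0],[0,0,0],0]]'|grep -E "pos|t_force"; python3 -m crank '[[[0,0,0],[0,0.06,0],0],[[0,0,0],[0,0,0],0]]'|grep -E "pos|t_force"
```

```text
tool_pos: [0.5417, -0.4132, 0.3713]
contact_force: [0.2, -0.3, -3.3]
tool_pos: [0.5415, -0.4146, 0.3708]
contact_force: [-0.3, 1.2, -2.0]
```

```bash
python3 -m crank '[[[0,0,0],[0,0.06,0],0],[[0,0,0],[0,0,0],0]]'|grep -E "pos|t_force"
```

```text
tool_pos: [0.5413, -0.4157, 0.3704]
contact_force: [-0.2, 2.5, 0.1]
```

```bash
python3 -m crank '[[[0,0,0],[0,-0.07,0],0],[[0,0,0],[0,0,0.1],0],[[0,0,0],[0,0,0.2],0],[[0,0,0],[0,0,0.2],0],[[0,0,0],[0,0,0.2],0],[[0,0,0],[0,0,0.2],0],[[0,0,0],[0,0,0.1],0],[[0,0,0],[0,0,0],0]]'|grep -E "pos|t_force"; python3 go.py 0 .03
```

```text
tool_pos: [0.5407, -0.4036, 0.3417]
contact_force: [0.0, 1.7, -2.8]
t 14.9 target [ 0.549 -0.398  0.323] shift [ 0.29 -0.    0.65] turn [-0.    0.02  0.03] F [ 0.   1.7 -2.8]
shield now [ 0.5349 -0.298   0.0589] world shift in units [ 0.28  0.19 -0.63] world x,y,z in tool axes [[0.99, -0.14, -0.07], [-0.16, -0.93, -0.34], [-0.02, 0.35, -0.94]]
```

```bash
python3 -m crank '[[[0,0,0],[0.08,0,0],0],[[0,0,0],[0.07,0,0.1],0],[[0,0,0],[0,0,0.1],0],[[0,0,0],[0,0,0.1],0],[[0,0,0],[0,0,0],0]]'|grep -E "pos|t_force"
```

```text
tool_pos: [0.5453, -0.4012, 0.3335]
contact_force: [-0.5, 1.9, -3.1]
```

```bash
python3 -m crank '[[[0,0,0],[0,0,0.07],0],[[0,0,0],[0,0,0.03],0],[[0,0,0],[0,0,0],0]]'|grep -E "pos|t_force"
```

```text
tool_pos: [0.5451, -0.4003, 0.3311]
contact_force: [0.1, 1.6, -1.4]
```

```bash
python3 -m crank '[[[0,0,0],[0,0,0.05],0],[[0,0,0],[0,0,0.03],0],[[0,0,0],[0,0,0],0]]'|grep -E "pos|t_force"
```

```text
tool_pos: [0.545, -0.3995, 0.3288]
contact_force: [0.2, 0.8, -2.2]
```

```bash
python3 -m crank '[[[0,0,0],[0,0,0.05],0],[[0,0,0],[0,0,0.03],0],[[0,0,0],[0,0,0],0]]'|grep -E "pos|t_force"
```

```text
tool_pos: [0.545, -0.3986, 0.3265]
contact_force: [0.7, 2.7, -2.1]
```

```bash
python3 -m crank '[[[0,0,0],[0,0,0.05],0],[[0,0,0],[0,0,0.03],0],[[0,0,0],[0,0,0],0]]'|grep -E "pos|t_force"
```

```text
tool_pos: [0.5449, -0.3978, 0.3242]
contact_force: [0.5, 1.9, -1.9]
```

```bash
python3 -m crank '[[[0,0,0],[0,0,0.05],0],[[0,0,0],[0,0,0.03],0],[[0,0,0],[0,0,0],0]]'|grep -E "pos|t_force"
```

```text
tool_pos: [0.5449, -0.3969, 0.322]
contact_force: [0.0, 2.1, -2.4]
```

```bash
python3 -m crank '[[[0,0,0],[0,0,0.05],0],[[0,0,0],[0,0,0.03],0],[[0,0,0],[0,0,0],0]]'|grep -E "pos|t_force"
```

```text
tool_pos: [0.5448, -0.3961, 0.3199]
contact_force: [0.6, 1.2, -1.4]
```

```bash
python3 -m crank '[[[0,0,0],[0,0,0.05],0],[[0,0,0],[0,0,0.03],0],[[0,0,0],[0,0,0],0]]'|grep -E "pos|t_force"
```

```text
tool_pos: [0.5448, -0.3956, 0.3186]
contact_force: [-1.2, 0.5, 5.7]
```

```bash
python3 -m crank '[[[0,0,0],[0,0,0.05],0],[[0,0,0],[0,0,0.03],0],[[0,0,0],[0,0,0],0]]'|grep -E "pos|t_force"
```

```text
tool_pos: [0.5448, -0.3951, 0.3174]
contact_force: [-1.2, 0.2, 8.9]
```

Ledge felt at TCP z ≈ 0.319. I'll ease off a little, nudge towards the board, and check the pose before releasing.

```bash
python3 -m crank '[[[0,0,0],[0,0,-0.06],0],[[0,0,0],[0,0.04,0],0],[[0,0,0],[0,0,0],0]]'|grep -E "^t:|pos|t_force"
python3 - <<'E'
from plant import viewer,nets
import cv2,numpy as np
a=viewer.camera("side")["image"][:,:,::-1]
cv2.imwrite("pics/r.png",cv2.resize(a[300:400,270:400],(780,600),interpolation=2))
E
```

```text
t: 18.1
tool_pos: [0.5447, -0.396, 0.3182]
contact_force: [-1.6, 0.9, 8.0]
```

View pics/r.png

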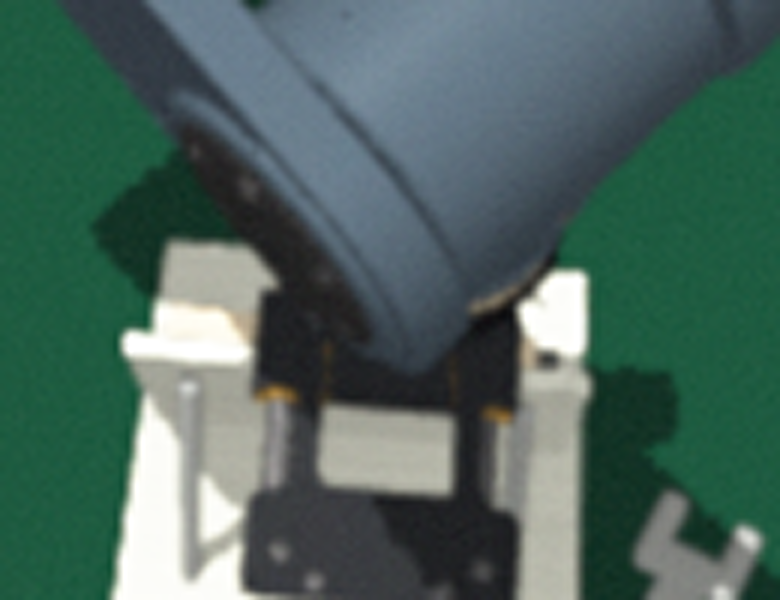

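The shield's top edge spans about 155 to 537 px, against the board's 122 to 590 px. That puts it about 4 mm off centre, which is fine. I'll ease the load and let go.

```bash
python3 -m crank '[[[0,0,0],[0,0,-0.06],0],[[0,0,0],[0,0,0],0]]'|grep -E "pos|t_force"
```

```text
tool_pos: [0.5446, -0.3963, 0.3187]
contact_force: [-1.0, 3.1, 5.3]
```

```bash
python3 -m crank '[[[0,0,0],[0,0,0],0.12],[[0,0,0],[0,0,0],0.14],[[0,0,0],[0,0,0],0.18],[[0,0,0],[0,0,0],0.25],[[0,0,0],[0,0,0],0.35],[[0,0,0],[0,0,0],0.45],[[0,0,0],[0,0,0],0.45]]'|grep -E "force|open"; python3 -m crank '[[[0,0,0],[0,0,-0.2],0.45],[[0,0,0],[0,0,-0.4],0.45],[[0,0,0],[0,0,-0.6],0.45],[[0,0,0],[0,0,-0.8],0.45],[[0,0,0],[0,0,-0.8],0.45],[[0,0,0],[0,0,-0.6],0.45],[[0,0,0],[0,0,-0.3],0.45],[[0,0,0],[0,0,0],0.45]]'|grep -E "^t:|pos|force"
python3 - <<'E'
from plant import viewer
import cv2,numpy as np
a=[viewer.camera(c)["image"][:,:,::-1] for c in("top","side")]
cv2.imwrite("pics/f.png",np.hstack([cv2.resize(a[0][130:380,120:500],(400,263)),cv2.resize(a[1][170:420,200:420],(400,455))[:263*0+455][96:359]]))
cv2.imwrite("pics/f.png",np.vstack([cv2.imread("pics/f.png"),np.hstack([cv2.resize(a[1][290:390,270:400],(400,308)),cv2.resize(a[1][150:250,255:385],(400,308))])]))
E
```

```text
contact_force: [0.4, 0.4, -0.1]
opening: 0.0358
grasp_force: 0.0
t: 19.85
tool_pos: [0.547, -0.4363, 0.4246]
contact_force: [0.1, -0.7, -0.9]
grasp_force: 0.0
```

View pics/f.png

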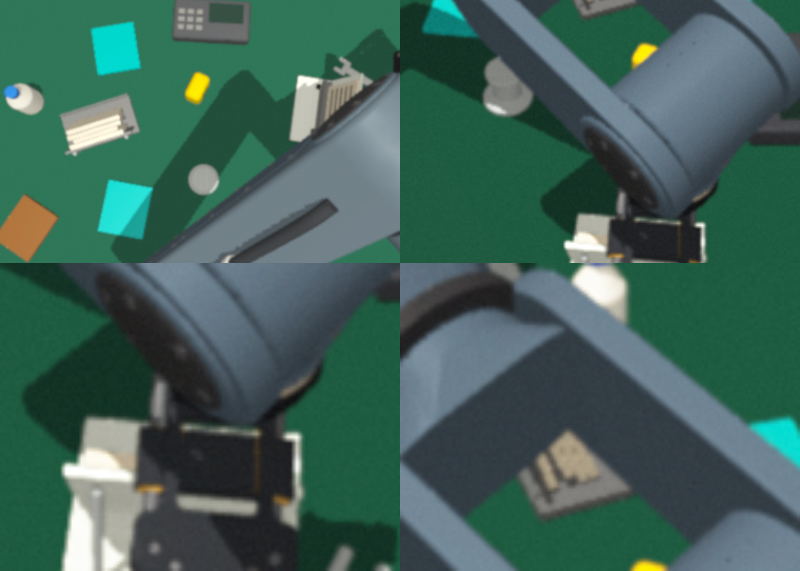

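The grooved face looks out on the easel, the four panels still lean in the rack, and the fingers are well clear.

```bash
python3 -m crank '[[[0,0,0],[0,0,-0.2],0.45],[[0,0,0],[0,0,0],0.45],[[0,0,0],[0,0,0],0.45]]'|grep force; python3 -c "
from plant import ctrl;print(ctrl.job_done())"
```

```text
contact_force: [-1.5, -0.5, 0.3]
grasp_force: 0.0
the job is handed in; nothing more can be done
None
```

The shield now stands on the easel's ledge, lug up, grooved face out and about 4 mm off centre, and released; the other four panels still lean in the rack, and the job is handed in (no verdict was returned).

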